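# Draw the bath carriage into line with a drift and pin it to the evaporator rail

### The arm

A 6-joint arm with a two-finger parallel gripper is mounted at the origin on the work surface. World frame = base frame: x ahead of the robot, y to its left, z up, the work surface at z = 0. Lengths are in m, angles in rad, forces in N, time in s.
With the tool pointing down it reaches from about 0.275 to 1 m from the base axis. Payload 8.4 kg.
Tool frame: the origin (TCP) lies midway between the tips of the shut fingers; the grasp point (between the pads) lies 19 mm behind it; z points along the fingers, y is the line along which they close (so a half turn about z gives the same grasp; the last joint's range is limited). The gripper opens to 85 mm and grips with 20 to 120 N. Pads are 22 mm wide; open, the fingers measure 114 mm over their backs; the gripper's body (76 mm by 85 mm) begins 54 mm behind the grasp point. The pads swing forward as they close: fully open they stand 13 mm farther back than shut.
Start: joints at [1.21, 0.353, 1.633, -0, 1.155, -0.002], TCP at [0.219, 0.585, 0.231] pointing down, gripper open.
Joint ranges: [-2.63, 2.63], [-0.92, 2.1], [0.06, 2.66], [-1.3, 4.44], [0, 2.69], [-3.02, 3.02]. Speed limits (rad/s): [2.22, 2.22, 2.79, 3.14, 3.14, 3.14].

### API

Orientations are given as a unit quaternion [x, y, z, w].
In Python, from bench import telemetry, optics, job_done, find_in gives the robot as it stands.
- The arm moves only by the tool move_arm, never from a script. Its argument "commands" is text: rows parted by semicolons, each of 5 numbers parted by spaces: the shift along the world's x, y, z in cm, then the turn about the world's z in degrees, then the opening, from 0 (shut) to 1 (fully open). In form: dx dy dz twist hand; .... A call has 1 to 20 rows; each row is the pose to reach, as a shift and turn from the pose commanded when the call began; what a row does not reach only later rows make up. A row lasts 1/8 s, in which the tool goes at most 62.5 mm and 10.7 degrees, less where a joint would pass 70% of its speed; a pose out of reach is approached as far as the arm can. A call with a gripper value outside its range is refused whole. The fingers move at their own pace and stop on an object; the grip force is fixed at half the most. Time passes only in rows, so rows that repeat a pose let the fingers close. It gives the time, the measured TCP pose, the force, the opening and the grip force at its end, in the units of the state.
- telemetry.state(): the state, without advancing time (a new reading comes with each control period).
- optics.read_camera(name): name is "scene" or "top" or "wrist"; returns the picture (400x640x3 uint8, red, green, blue); there is no depth.
- optics.get_calibration(name): a dict with "camera_matrix" (3x3 intrinsics, pixels), "R" (3x3) and "t" (3): a world point X has camera coordinates R X + t; the wrist camera has in their place "tool_from_camera" (4x4, takes a point from camera to tool coordinates, whose origin is the TCP and whose axes are the flange's). Camera axes: x right, y down, z forward; pixel columns grow to the right and rows downward; lengths in m; the calibration is good to about 2 mm. A picture is of the moment at which its call begins: read the wrist's pose just before it. get_calibration takes no time and is no camera call.
- job_done(): hands the job in; it is judged then, once.
Trained networks look in the newest picture that a camera, given by its name, has taken for a name from the list of things; names that differ only in an ending like _2 or _b are one class to them, and where a whole thing is asked for, a point or a joint stands for the part that bears it (a point fixed in the world has none). Each returns a list of dicts, best first, with "score" (0 to 1); they miss things now and then, are a little off and sometimes report something else, mostly with a low value. They report only what shows in the picture. A call takes as long as a camera call. They do not tell look-alikes from the thing itself.
- find_in(camera, label): "point" ([x, y, z] in m, in the coordinates of the camera as it stood for that picture, good to about 4 mm: the middle of the surface that is visible of it).
The state is a dict: "clock": time; "joint_pos": joint angles; "joint_velocities": joint speeds; "joint_torque": joint torques, N m; "tool_pos": TCP position; "ee_rot": TCP orientation; "ft_force": force on the tool from outside, world axes, zero at the start; "moment": the same for the moment, N m; "opening": finger opening in m; "grip_force": force on a finger pad.
Only numpy, scipy, OpenCV 4.12 (cv2) and the standard library are available. Lean on these libraries where they do the work, as an engineer would, in place of code of your own. Each camera call takes 0.05 s, during which the arm holds its last target. There are 200 camera calls.

### The job

The heating bath's carriage stands some 7 mm off on its rail, so the holes in its tongue do not line up with those in the rail below. Take the tapered drift from the wooden block and work it down through the outer hole (the one farther from the bath), firmly but without forcing or jamming it, until its handle's shoulder sits on the tongue and the holes are drawn into line; then, with the drift still in, drop the locking pin gently and fully home in the hole nearer the bath, pull the drift out and stand it back in the block. Leave the jar, beaker and tweezers where they are.

Things in the scene. Friction and masses are not known exactly. Their poses are not given: they have to be found in the camera images.
- drift_hole (a point): Outer hole of the carriage's tongue, farther from the bath: centre of its mouth in the tongue's top face, about 66 mm above the bench. 13 mm across, tongue 8 mm thick. y runs along the rail towards the bath, z up. Under it the rail's own 13 mm hole starts 6.5 to 8 mm off along y, to either side: which way and how far differs each time and is not measured, only felt or glimpsed through the hole.
- pin_hole (a point): Inner hole of the tongue, nearer the bath, 90 mm from the outer one along y: centre of its mouth in the tongue's top face; same size and axes, with the same mating hole in the rail. Both pairs line up together. The bath's rim begins 90 mm from this hole along y and rises to 0.21 m above the bench.
- carriage: Bath carriage: steel tongue 60 mm wide, 170 mm long and 8 mm thick lying over the rail, the stainless heating bath (206 mm across) on its saddle. Origin on the rail's centre line at the tongue's underside, 160 mm from the bath's axis; y along the rail towards the bath, x across, z up. It slides along y only, either way, against about 8 N of friction; no spring, it stays where it is left.
- rail: Fixed aluminium floor rail under the carriage: channel 80 mm wide, 58 mm high, 620 mm long. Its top web is 8 mm thick, 0.5 mm under the tongue, and open below for 50 mm down to the bench. The origin marks its middle part only roughly, on its centre line at bench height; how far the holes lie from it is not given. y along the rail towards the bath.
- drift_grip (a point): The drift, a steel tool of about 180 g standing point down: the middle of its straight square handle, 18 by 18 mm and 52 mm long, its flats square to this point's x and y axes; z up along its axis. The handle's flat lower shoulder is 26 mm below this point, then come a 12 mm round shank 20 mm long and a 36 mm taper down to a blunt 4 mm point. It stands in either hole of the block, shoulder on the block's top.
- drift: The drift's point: origin on its axis at the very tip, 56 mm below the shoulder and 82 mm below the middle of the handle; z up along its axis. Fully home, it is 56 mm below the tongue's top face.
- pin_grip (a point): The locking pin, steel, about 130 g, standing in the block's other hole: the middle of its round knob, 22 mm across and 29 mm high; z up along its axis. Under the knob is a 30 mm collar, its flat underside 21 mm below this point, then a straight 11 mm shank 36 mm long with a small chamfer. It enters only when the holes are in line.
- pin: The locking pin's lower end: origin on its axis, 36 mm below the collar's underside; z up along its axis.
- block_hole0 (a point): One hole of the fixed wooden tool block: centre of its mouth in the block's top face, 64 mm above the bench. 15 mm across, right through. The block is 60 by 140 mm, its holes 80 mm apart along its y axis, this one on the -y side.
- block_hole1 (a point): The other hole of the tool block, on its +y side; same size and height.
- jar: Bystander: sample jar with a white lid, 68 mm across, 100 mm tall. Origin at the centre of its underside, z up.
- beaker: Bystander: glass beaker 70 mm across, 85 mm tall. Origin at the centre of its underside, z up.
- tweezers: Bystander: steel tweezers 140 mm long lying flat on the bench. Origin under their middle.
There are look-alikes about, which are no part of the job. Leave any pink, purple or turquoise look-alike of the part that bears block_hole0 alone.

How it is judged:
On the way, in this order (a step that is already met when the one before it is completed fails the run):
1. the drift is through the outer hole pair, upright, its shoulder down on the tongue (within 4 mm), so that the holes are in line (z of drift in the frame of drift_hole below -0.052 m and horizontal distance between drift_grip and drift_hole below 0.005 m and horizontal distance between drift and drift_hole below 0.004 m), for 0.2 s.
2. the locking pin is home in the inner hole pair, its collar down on the tongue (within 3 mm), while the drift still stands in the outer pair (z of pin in the frame of pin_hole below -0.033 m and horizontal distance between each of pin_grip, pin and pin_hole below 0.004 m and z of drift in the frame of drift_hole below -0.045 m and horizontal distance between drift and drift_hole below 0.006 m), for 0.2 s.
At the end, for the whole second after the job is handed in: The locking pin stands home in the inner hole pair (collar within 3 mm of the tongue, on the hole's axis within 4 mm) and the drift stands point down in either hole of the wooden block (shoulder within 4 mm of its top, handle within 8 mm of the hole's axis), both released and at rest (z of pin in the frame of pin_hole below -0.033 m and horizontal distance between each of pin_grip, pin and pin_hole below 0.004 m and ((horizontal distance between drift_grip and block_hole0 below 0.008 m and z of drift in the frame of block_hole0 below -0.052 m) or (horizontal distance between drift_grip and block_hole1 below 0.008 m and z of drift in the frame of block_hole1 below -0.052 m)) and linear speed of each of drift, pin below 0.01 m/s); the robot touches nothing.
It fails at once if the drift is forced: it presses on the carriage or the rail with more than 50 N (contact force between drift and rail above 50 N or contact force between drift and carriage above 50 N).
It fails at once if the pin is forced: it presses on the carriage or the rail with more than 50 N (contact force between pin and rail above 50 N or contact force between pin and carriage above 50 N).
It fails at once if the jar is moved more than 20 mm or tipped over (distance of jar from where it was at the start of the episode above 0.02 m or angle between jar's own z axis and vertical above 0.5 rad).
It fails at once if the beaker is moved more than 20 mm or tipped over (distance of beaker from where it was at the start of the episode above 0.02 m or angle between beaker's own z axis and vertical above 0.5 rad).
It fails at once if the tweezers is moved more than 20 mm or tipped over (distance of tweezers from where it was at the start of the episode above 0.02 m or angle between tweezers's own z axis and vertical above 0.5 rad).
It also fails if it takes over 72 s, if anything falls off the work surface, if the arm or the gripper's body presses on something with over 40 N, if the wrist force passes 120 N, or if a joint passes its speed limit or range.

## Working session

There is one attempt and no reset: what is moved stays moved. The work goes in short steps, Python scripts to look and compute and a tool call to move; the robot and the scene stay as the last step left them, time stands still between calls to the robot, and variables do not carry over. Pictures are saved under pics/ and viewed, at most 10 in all, crops included, and the job is handed in when it is done.

Besides the shell and the picture viewer there is one more tool, called after "Call:" by a JSON object that holds its "fn" and its "kwargs", one argument or row to a line. move_arm: Moves the arm, as the interface text tells. Its arguments: {"type":"object","properties":{"commands":{"type":"string"}},"required":["commands"]}

```bash
mkdir -p pics
cat > h.py <<'E'
import numpy as np, cv2
from bench import telemetry, optics, job_done, find_in
from scipy.spatial.transform import Rotation as Ro
def pose(cam):
    c=optics.get_calibration(cam); K=np.array(c["camera_matrix"])
    if cam=="wrist":
        s=telemetry.state(); T=np.eye(4); T[:3,:3]=Ro.from_quat(s["ee_rot"]).as_matrix(); T[:3,3]=s["tool_pos"]
        W=T@np.array(c["tool_from_camera"])
    else:
        W=np.eye(4); R=np.array(c["R"]); W[:3,:3]=R.T; W[:3,3]=-R.T@np.array(c["t"])
    return K,W
def snap(cam,name=None):
    K,W=pose(cam); im=optics.read_camera(cam)
    if name: cv2.imwrite("pics/"+name,cv2.cvtColor(im,cv2.COLOR_RGB2BGR))
    return im,K,W
def proj(K,W,X):
    p=K@(np.linalg.inv(W)@np.append(X,1))[:3]; return p[:2]/p[2]
def onplane(K,W,uv,z):
    d=W[:3,:3]@np.linalg.inv(K)@np.array([uv[0],uv[1],1.]); return W[:3,3]+d*(z-W[2,3])/d[2]
def find(cam,label,K,W,n=3,mn=.2):
    for r in find_in(cam,label)[:n]:
        if r["score"]<mn: continue
        X=(W@np.append(r["point"],1))[:3]; print(cam,label,round(r["score"],2),X.round(4),proj(K,W,X).round(0))
E
cat > a.py <<'E'
from h import *
print(telemetry.state())
for cam in("top","scene"):
    im,K,W=snap(cam,cam+"0.png")
    for l in["drift_hole","pin_hole","drift_grip","pin_grip","block_hole0","block_hole1","jar","beaker","tweezers","carriage"]: find(cam,l,K,W)
a=[cv2.imread(f"pics/{c}0.png") for c in("top","scene")]
E
python3 a.py
```

```text
{'clock': 0.0, 'joint_pos': array([ 1.20958011e+00,  3.53669963e-01,  1.63414013e+00, -3.28637862e-05,
        1.15518302e+00, -2.37724420e-03]), 'joint_velocities': array([-0.00038359,  0.00056929,  0.00033511, -0.00149298,  0.00117495,
       -0.00086398]), 'joint_torque': array([-8.33275881e-04, -6.05247545e+01, -3.42065299e+01, -1.24833496e-04,
        9.49390931e-03,  7.51240009e-06]), 'tool_pos': array([0.21932046, 0.58474744, 0.23054549]), 'ee_rot': array([ 1.78451827e-01,  9.83948401e-01, -6.91407924e-04, -1.11818816e-04]), 'ft_force': array([ 0.10349412, -0.08406349,  0.20706579]), 'moment': array([-0.04041517, -0.00438675,  0.01713255]), 'grip_force': 0.0, 'opening': 0.08563969526440648}
top drift_hole 0.72 [ 0.5804 -0.2247  0.0845] [510. 181.]
top pin_hole 0.57 [ 0.5822 -0.2271  0.0888] [512. 180.]
top drift_grip 0.4 [0.4819 0.3955 0.1178] [247. 216.]
top pin_grip 0.45 [0.4909 0.3194 0.0976] [281. 214.]
top block_hole0 0.89 [0.6453 0.4898 0.0638] [213. 151.]
top block_hole0 0.89 [0.3727 0.2094 0.0611] [327. 266.]
top block_hole0 0.85 [0.4337 0.5755 0.0674] [172. 237.]
top 
[... 676 characters left out ...]
36 0.398  0.0988] [378. 227.]
scene pin_grip 0.74 [0.4974 0.321  0.0809] [352. 215.]
scene pin_grip 0.5 [ 0.589 -0.165  0.141] [214. 120.]
scene block_hole0 0.92 [0.6588 0.505  0.0651] [347. 309.]
scene block_hole0 0.87 [0.5123 0.3743 0.0515] [362. 241.]
scene block_hole0 0.79 [0.3214 0.4082 0.0522] [435. 216.]
scene block_hole1 0.92 [0.6588 0.505  0.0651] [347. 309.]
scene block_hole1 0.87 [0.5123 0.3743 0.0515] [362. 241.]
scene block_hole1 0.79 [0.3214 0.4082 0.0522] [435. 216.]
scene jar 0.7 [0.7649 0.03   0.0698] [184. 198.]
scene beaker 0.7 [0.755  0.2222 0.0579] [226. 245.]
scene tweezers 0.73 [0.6932 0.3599 0.0043] [288. 290.]
scene carriage 0.92 [ 0.5865 -0.1617  0.1416] [215. 120.]
```

View pics/top0.png

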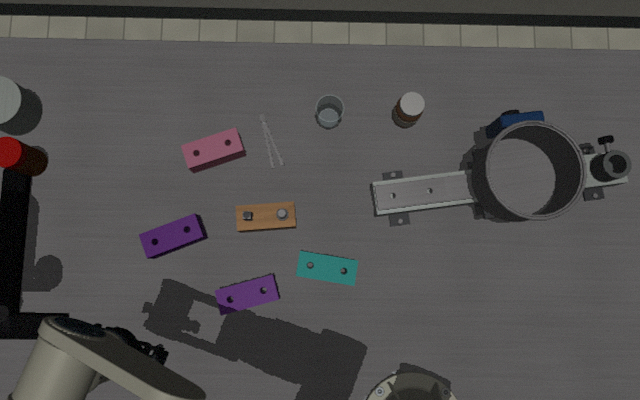

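View pics/scene0.png

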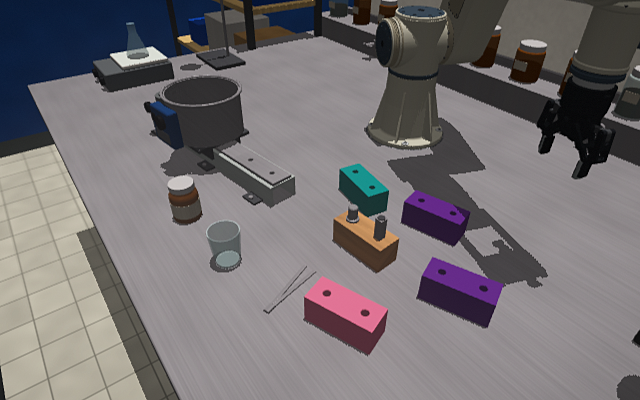

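The wooden block is at top pixel (266,216), with the square drift head at (247,216) and the round pin knob at (282,214). The look-alikes are purple at (172,236) and (248,293), turquoise at (327,267) and pink at (213,150). The tongue holes are at about (393,195) for the outer one and (430,191) for the inner one. I choose the wooden block.

```bash
cat > b.py <<'E'
from h import *
K,W=pose("top")
for n,uv,z in[("drift",(247.5,215.5),.116),("pin",(282,213.5),.1),("blk c",(266,216.5),.064),("dh",(393,195),.066),("ph",(430,191),.066)]: print(n,onplane(K,W,uv,z).round(4))
c=optics.get_calibration("wrist");print(c)
s=telemetry.state();print(Ro.from_quat(s["ee_rot"]).as_matrix().round(3))
im=cv2.imread("pics/top0.png")
g=cv2.cvtColor(im,cv2.COLOR_BGR2GRAY)
cv2.imwrite("pics/crop1.png",np.vstack([cv2.resize(im[195:240,220:320],None,fx=7,fy=6),cv2.resize(im[165:220,365:480],(700,300))]))
E
python3 b.py
```

```text
drift [0.4835 0.3947 0.116 ]
pin [0.4911 0.3169 0.1   ]
blk c [0.4872 0.3566 0.064 ]
dh [0.5438 0.053  0.066 ]
ph [ 0.555  -0.0364  0.066 ]
{'camera_matrix': array([[318.54102917,   0.        , 316.01055194],
       [  0.        , 318.54102917, 199.85897206],
       [  0.        ,   0.        ,   1.        ]]), 'tool_from_camera': array([[ 7.51379897e-04, -9.46278052e-01, -3.23353189e-01,
         8.40816501e-02],
       [ 9.99999701e-01,  6.51822991e-04,  4.16182325e-04,
         1.72765996e-03],
       [-1.83055157e-04, -3.23353405e-01,  9.46278258e-01,
        -1.43155614e-01],
       [ 0.00000000e+00,  0.00000000e+00,  0.00000000e+00,
         1.00000000e+00]])}
[[-0.936  0.351 -0.   ]
 [ 0.351  0.936 -0.   ]
 [ 0.    -0.    -1.   ]]
```

View pics/crop1.png

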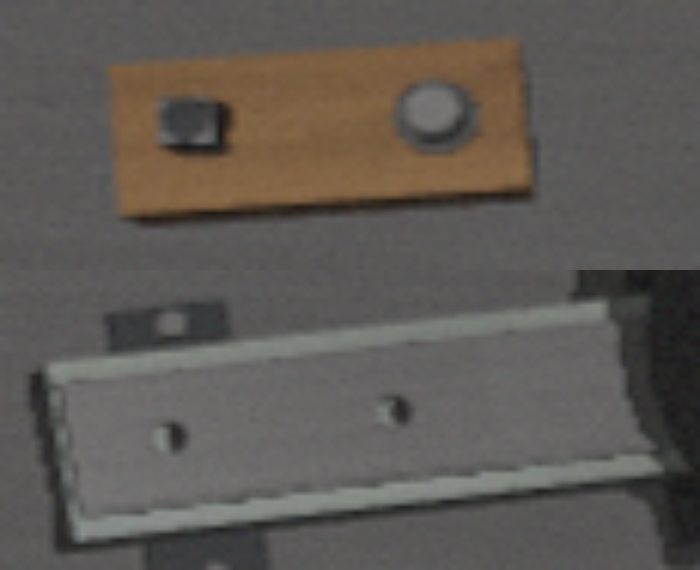

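The crop confirms it: the square handle is on the left of the wooden block and the round knob with its collar on the right. In both tongue holes the bright rail web shows on the outer side and the dark hole on the bath side. So the rail hole lies towards the bath, and the carriage must move bath-wards (about −y).

Call:
{"fn": "move_arm", "kwargs": {
  "commands": "26.5 -21 3 26 0.65; 26.5 -21 3 26 0.65; 26.5 -21 3 26 0.65; 26.5 -21 3 26 0.65; 26.5 -21 3 26 0.65; 26.5 -21 3 26 0.65; 26.5 -21 3 26 0.65; 26.5 -21 3 26 0.65; 26.5 -21 3 26 0.65"
}}

```text
clock: 2.22
tool_pos: [0.4835, 0.376, 0.2611]
ee_rot: [-0.048, 0.999, 0.0, -0.0]
ft_force: [-0.6, 0.1, 0.4]
opening: 0.0552
grip_force: 0.0
```

```bash
cat > c.py <<'E'
import sys
from h import *
print(telemetry.state()["tool_pos"].round(4), np.degrees(Ro.from_quat(telemetry.state()["ee_rot"]).as_euler("ZYX")).round(2), telemetry.state()["clock"])
im,K,W=snap("wrist",sys.argv[1])
for l in sys.argv[2:]: find("wrist",l,K,W)
E
python3 c.py w1.png drift_grip pin_grip block_hole0
```

```text
[0.4835 0.376  0.2611] [-1.7448e+02 -3.0000e-02  1.8000e+02] 2.225
wrist drift_grip 0.56 [0.4795 0.3984 0.1209] [338. 184.]
wrist pin_grip 0.65 [0.4835 0.323  0.0951] [261. 174.]
wrist block_hole0 0.9 [0.4347 0.5763 0.0651] [506. 145.]
wrist block_hole0 0.88 [0.3693 0.2226 0.0656] [166.  41.]
wrist block_hole0 0.86 [0.3289 0.3905 0.0606] [345.  14.]
```

View pics/w1.png

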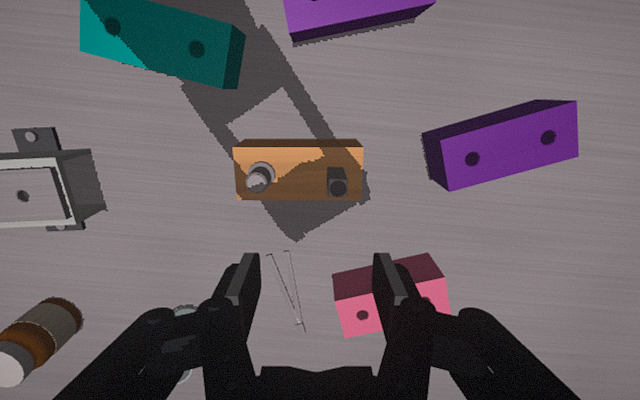

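The block is level in the picture, so the handle's flats are square to the fingers. The drift's top is at about (338,187) and the pin's knob at about (256,182).

```bash
cat > d.py <<'E'
from h import *
K,W=pose("wrist")
print(onplane(K,W,(338,187),.116),onplane(K,W,(256,182),.0995),onplane(K,W,(233,197),.064),onplane(K,W,(362,200),.064))
s=telemetry.state()["tool_pos"];print(proj(K,W,s))
E
python3 d.py
```

```text
[0.48416551 0.39868033 0.116     ] [0.49166263 0.31871583 0.0995    ] [0.52227291 0.28764802 0.064     ] [0.51177213 0.43272275 0.064     ]
[312.1979778  263.56044628]
```

Call:
{"fn": "move_arm", "kwargs": {
  "commands": "0 2.2 -5 0 0.65; 0 2.2 -10 0 0.65; 0 2.2 -14 0 0.65; 0 2.2 -16.5 0 0.65; 0 2.2 -18.2 0 0.65; 0 2.2 -18.2 0 0.65; 0 2.2 -18.2 0 0.65"
}}

```text
clock: 3.3
tool_pos: [0.4851, 0.3978, 0.0803]
ee_rot: [-0.048, 0.999, 0.0, 0.001]
ft_force: [-0.1, -0.6, -0.2]
opening: 0.0557
grip_force: 0.0
```

```bash
python3 c.py w2.png drift_grip pin_grip
```

```text
[0.4851 0.3978 0.0803] [-1.7455e+02  8.0000e-02  1.7995e+02] 3.3
wrist drift_grip 0.91 [0.4769 0.3983 0.1163] [314. 292.]
wrist pin_grip 0.91 [0.4866 0.3256 0.0874] [163. 261.]
```

View pics/w2.png

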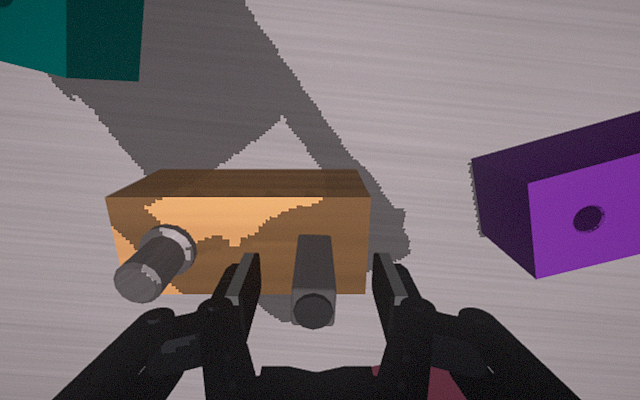

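The drift's handle stands midway between the fingers, with its top at (314,311). Grip now.

Call:
{"fn": "move_arm", "kwargs": {
  "commands": "0 0 0 0 0; 0 0 0 0 0; 0 0 0 0 0; 0 0 0 0 0"
}}

```text
clock: 3.95
tool_pos: [0.4846, 0.3973, 0.0797]
ee_rot: [-0.047, 0.999, 0.0, 0.0]
ft_force: [-1.6, -0.8, 5.8]
opening: 0.0175
grip_force: 58.6
```

```bash
cat > d.py <<'E'
from h import *
K,W=pose("wrist"); print(onplane(K,W,(314,311),.116)); s=telemetry.state(); print(s)
E
python3 d.py
```

```text
[0.48497487 0.39849273 0.116     ]
{'clock': 3.95, 'joint_pos': array([ 6.84374281e-01,  5.26832537e-01,  1.74255539e+00,  7.75327767e-05,
        8.71864170e-01, -9.81412605e-01]), 'joint_velocities': array([ 0.00041525, -0.00096793, -0.00054123, -0.00118864,  0.00245848,
       -0.00096385]), 'joint_torque': array([-2.55864942e-01, -6.22863936e+01, -2.63269669e+01, -1.22760404e-01,
       -4.74465396e-01,  1.05178077e-02]), 'tool_pos': array([0.48457043, 0.39733381, 0.07966761]), 'ee_rot': array([-4.74525155e-02,  9.98873480e-01,  1.25125590e-04,  1.19246092e-04]), 'ft_force': array([-1.57454228, -0.8154546 ,  5.77550073]), 'moment': array([-0.10704686,  0.27190134,  0.00742832]), 'grip_force': 58.559659123420715, 'opening': 0.017533509286334802}
```

Call:
{"fn": "move_arm", "kwargs": {
  "commands": "0 0 4 0 0; 0 0 9 0 0; 0 0 11 0 0; 7 -38.7 11 0 0; 7 -38.7 11 0 0; 7 -38.7 11 0 0; 7 -38.7 11 0 0; 7 -38.7 11 0 0; 7 -38.7 11 0 0; 7 -38.7 11 0 0; 7 -38.7 11 0 0; 7 -38.7 11 0 0; 7 -38.7 11 0 0"
}}

```text
clock: 5.58
tool_pos: [0.5542, 0.0116, 0.1892]
ee_rot: [-0.048, 0.999, 0.0, -0.0]
ft_force: [0.9, -0.3, -1.3]
opening: 0.0173
grip_force: 60.1
```

```bash
cat > e.py <<'E'
import sys
from h import *
s=telemetry.state(); print(s["tool_pos"].round(4),s["ft_force"].round(1),s["opening"])
im,K,W=snap("wrist",sys.argv[1])
for l in sys.argv[2:]: find("wrist",l,K,W)
print([proj(K,W,(.5438,.053,.066)).round(0),proj(K,W,(.555,-.0364,.066)).round(0)])
E
python3 e.py w3.png drift_hole pin_hole
```

```text
[0.5542 0.0116 0.1892] [ 0.9 -0.3 -1.3] 0.017271235739128393
wrist drift_hole 0.91 [ 0.5592 -0.1314  0.1146] [115. 200.]
wrist pin_hole 0.71 [ 0.5609 -0.1351  0.1134] [111. 201.]
[array([362., 184.]), array([259., 187.])]
```

View pics/w3.png

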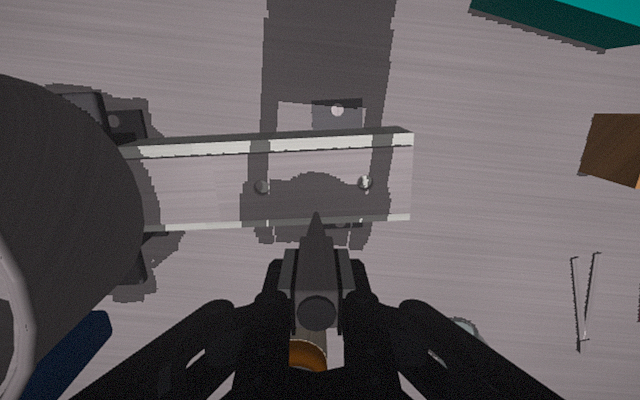

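The drift is held straight, its point at about (316,213). The outer hole is at about (365,182), the inner at about (262,187), and the bath is on the left. I take a close crop for the hole centres.

```bash
cat > f.py <<'E'
from h import *
K,W=pose("wrist")
print("tip",proj(K,W,np.append(telemetry.state()["tool_pos"][:2],.1175)))
im=cv2.imread("pics/w3.png")
f=lambda u,v:cv2.resize(im[v-14:v+14,u-17:u+17],None,fx=20,fy=10 and 20,interpolation=cv2.INTER_CUBIC)
cv2.imwrite("pics/c3.png",cv2.resize(np.hstack([f(262,187),f(365,182)]),(800,330)))
E
python3 f.py
```

```text
tip [313.28391356 212.66210076]
```

View pics/c3.png

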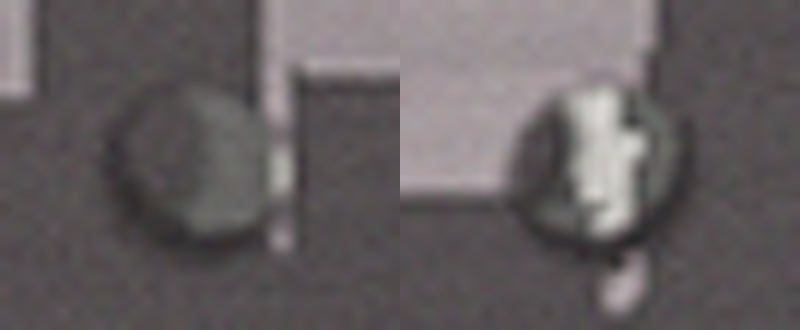

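Both holes show the dark opening on the bath (left) half and the lit rail web on the other. That confirms the rail hole is offset towards the bath, with a free gap of about 6 mm.

```bash
cat > f.py <<'E'
from h import *
K,W=pose("wrist")
t=onplane(K,W,(316,214),.1175);o=onplane(K,W,(364.6,181.7),.066);i=onplane(K,W,(261.5,186.5),.066)
print(t,o,i,np.linalg.norm(o-i),"moves",o-t,i-t,"bearing",np.degrees(np.arctan2(*(o-i)[1::-1])))
im=cv2.imread("pics/w3.png",0)
for v in range(216,250,6): print(v,im[v,300:334])
E
python3 f.py
```

```text
[0.55522538 0.01321098 0.1175    ] [0.54133009 0.05421636 0.066     ] [ 0.55433038 -0.03457396  0.066     ] 0.08973699790944682 moves [-0.01389529  0.04100538 -0.0515    ] [-0.000895   -0.04778494 -0.0515    ] bearing 98.32981082986979
216 [73 77 79 78 75 74 74 73 70 73 76 78 63 47 45 53 50 48 48 57 69 74 77 70
 73 75 72 72 77 77 78 76 78 78]
222 [100  96  97  95 101  97  97 100  98  97  75  52  48  49  51  49  53  44
  56  56  49  68  97  98  96 100 101 100  96 100 101  99 104 101]
228 [74 74 68 76 71 74 78 76 60 49 43 48 56 43 48 42 45 53 49 53 42 53 53 41
 39 42 53 46 42 48 44 57 52 55]
234 [74 78 77 74 78 79 61 47 51 47 49 45 51 44 54 51 51 44 55 51 54 54 47 40
 46 57 71 79 77 77 76 77 78 75]
240 [48 53 53 53 51 51 52 49 52 49 55 47 55 50 51 53 46 48 51 51 52 52 51 43
 45 50 51 51 48 50 52 43 59 74]
246 [44 54 50 51 45 48 53 48 42 55 50 52 50 55 45 47 45 50 52 49 58 54 52 47
 53 48 45 50 48 52 47 56 47 96]
```

Call:
{"fn": "move_arm", "kwargs": {
  "commands": "-1.3 3.8 -1 2 0; -1.3 3.8 -2.5 2 0; -1.3 3.8 -3.8 2 0; -1.3 3.8 -4.4 2 0; -1.3 3.8 -4.4 2 0; -1.3 3.8 -4.4 2 0"
}}

```text
clock: 6.48
tool_pos: [0.5419, 0.0478, 0.1456]
ee_rot: [-0.065, 0.998, -0.0, 0.0]
ft_force: [0.2, -0.4, -3.0]
opening: 0.0172
grip_force: 60.2
```

```bash
cat > g.py <<'E'
from h import *
s=telemetry.state(); print(s["tool_pos"].round(4),s["ft_force"].round(1))
im,K,W=snap("wrist","w4.png")
p=s["tool_pos"]; print(proj(K,W,(p[0],p[1],p[2]-.0717)))
im=cv2.imread("pics/w4.png"); t=cv2.imread("pics/x.png")
cv2.imwrite("pics/c4.png",cv2.resize(im[160:300,240:400],(800,600) if 0 else (686,600),interpolation=cv2.INTER_CUBIC))
E
python3 g.py
```

```text
[0.5419 0.0478 0.1456] [ 0.2 -0.4 -3. ]
[313.30873191 212.57246245][ WARN:0@0.364] global loadsave.cpp:275 findDecoder imread_('pics/x.png'): can't open/read file: check file path/integrity
```

View pics/c4.png

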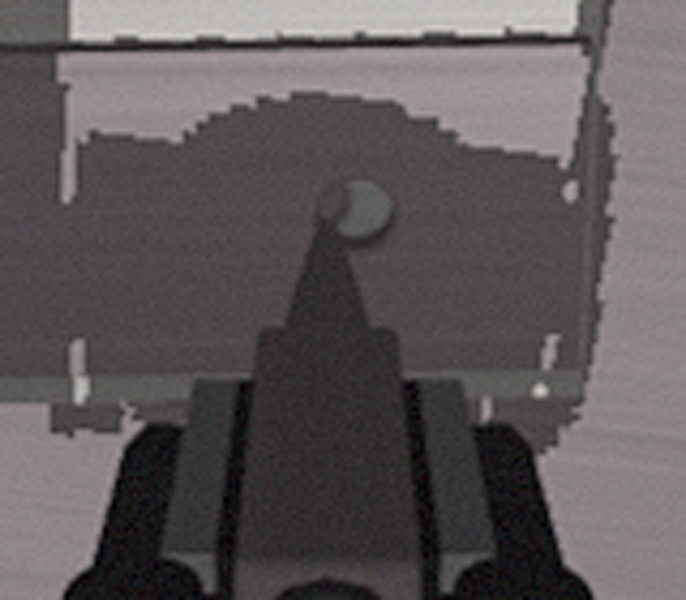

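The tip is at about pixel (316,212) and the hole centre at about (323.3,209.5). The dark gap is on the bath side (left) of the hole.

```bash
cat > f.py <<'E'
from h import *
K,W=pose("wrist"); s=telemetry.state();print(s["tool_pos"],s["ft_force"])
t=onplane(K,W,(316.1,212.8),s["tool_pos"][2]-.0717)
h=onplane(K,W,(323.2,209.3),.066);print(t,h,h-t)
d=h[:2]-t[:2]; b=np.array([.134,-.991]); a=np.array([.991,.134]); print("along bath",d@b,"across",d@a)
E
python3 f.py
```

```text
[0.54189796 0.04792149 0.14569636] [ 0.19490601 -0.32580433 -1.90667662]
[0.54182801 0.04994862 0.07399636] [0.54144304 0.05525066 0.066     ] [-0.00038497  0.00530204 -0.00799636]
along bath -0.005305912171045743 across 0.0003289701092779891
```

Call:
{"fn": "move_arm", "kwargs": {
  "commands": "0 0.18 0 0 0; 0 0.18 -0.4 0 0; 0 0.18 -0.8 0 0; 0 0.18 -1.2 0 0; 0 0.18 -1.5 0 0; 0 0.18 -1.5 0 0; 0 0.18 -1.5 0 0"
}}

```text
clock: 7.4
tool_pos: [0.5416, 0.05, 0.1303]
ee_rot: [-0.065, 0.998, -0.0, 0.0]
ft_force: [-0.2, 1.3, -2.1]
opening: 0.0177
grip_force: 60.2
```

Call:
{"fn": "move_arm", "kwargs": {
  "commands": "0 0 -0.2 0 0; 0 0 -0.4 0 0; 0 0 -0.4 0 0; 0 0 -0.4 0 0"
}}

```text
clock: 7.9
tool_pos: [0.5415, 0.05, 0.1263]
ee_rot: [-0.065, 0.998, 0.0, -0.0]
ft_force: [0.3, -0.2, -2.0]
opening: 0.0171
grip_force: 60.2
```

Call:
{"fn": "move_arm", "kwargs": {
  "commands": "0 0 -0.2 0 0; 0 0 -0.4 0 0; 0 0 -0.6 0 0; 0 0 -0.6 0 0; 0 0 -0.6 0 0"
}}

```text
clock: 8.52
tool_pos: [0.5416, 0.0499, 0.1202]
ee_rot: [-0.065, 0.998, -0.0, 0.0]
ft_force: [1.4, -2.1, -2.3]
opening: 0.0175
grip_force: 60.0
```

Call:
{"fn": "move_arm", "kwargs": {
  "commands": "0 -0.05 -0.2 0 0; 0.01 -0.1 -0.4 0 0; 0.01 -0.12 -0.6 0 0; 0.02 -0.15 -0.8 0 0; 0.02 -0.15 -0.8 0 0; 0.02 -0.15 -0.8 0 0"
}}

```text
clock: 9.28
tool_pos: [0.5424, 0.0491, 0.1131]
ee_rot: [-0.065, 0.998, 0.0, 0.001]
ft_force: [-0.1, 2.1, 7.4]
opening: 0.0172
grip_force: 61.4
```

Call:
{"fn": "move_arm", "kwargs": {
  "commands": "0.01 -0.04 0 0 0; 0.01 -0.08 -0.1 0 0; 0.01 -0.12 -0.2 0 0; 0.01 -0.12 -0.2 0 0; 0.01 -0.12 -0.2 0 0"
}}

```text
clock: 9.9
tool_pos: [0.5424, 0.0484, 0.111]
ee_rot: [-0.065, 0.998, 0.001, 0.001]
ft_force: [-0.0, 5.7, 5.4]
opening: 0.0172
grip_force: 61.4
```

Call:
{"fn": "move_arm", "kwargs": {
  "commands": "0.01 -0.05 -0.1 0 0; 0.01 -0.08 -0.3 0 0; 0.01 -0.1 -0.5 0 0; 0.01 -0.12 -0.6 0 0; 0.01 -0.12 -0.6 0 0; 0.01 -0.12 -0.6 0 0"
}}

```text
clock: 10.65
tool_pos: [0.5425, 0.0475, 0.1049]
ee_rot: [-0.064, 0.998, 0.001, 0.001]
ft_force: [0.1, 7.5, 4.4]
opening: 0.0174
grip_force: 61.3
```

Call:
{"fn": "move_arm", "kwargs": {
  "commands": "0.01 -0.02 -0.2 0 0; 0.01 -0.05 -0.4 0 0; 0.01 -0.07 -0.6 0 0; 0.01 -0.08 -0.8 0 0; 0.01 -0.08 -0.8 0 0; 0.01 -0.08 -0.8 0 0"
}}

```text
clock: 11.4
tool_pos: [0.5426, 0.0466, 0.0967]
ee_rot: [-0.065, 0.998, 0.001, 0.001]
ft_force: [0.6, 6.7, 2.1]
opening: 0.0173
grip_force: 60.9
```

Call:
{"fn": "move_arm", "kwargs": {
  "commands": "0 -0.01 -0.2 0 0; 0 -0.02 -0.4 0 0; 0 -0.03 -0.6 0 0; 0 -0.03 -0.8 0 0; 0 -0.03 -0.8 0 0; 0 -0.03 -0.8 0 0"
}}

```text
clock: 12.15
tool_pos: [0.5428, 0.0461, 0.0888]
ee_rot: [-0.065, 0.998, 0.001, 0.001]
ft_force: [1.3, 5.8, 2.2]
opening: 0.0173
grip_force: 60.9
```

Call:
{"fn": "move_arm", "kwargs": {
  "commands": "0 0 -0.2 0 0; 0 0 -0.4 0 0; 0 0 -0.55 0 0; 0 0 -0.65 0 0; 0 0 -0.7 0 0; 0 0 -0.75 0 0; 0 0 -0.75 0 0"
}}

```text
clock: 13.02
tool_pos: [0.5429, 0.0461, 0.0822]
ee_rot: [-0.065, 0.998, 0.001, 0.001]
ft_force: [-2.7, 5.3, 13.3]
opening: 0.0175
grip_force: 62.6
```

Call:
{"fn": "move_arm", "kwargs": {
  "commands": "0 0.08 0.05 0 0; 0 0.08 0.05 0 0; 0 0.08 0.05 0 0.6; 0 0.08 0.05 0 0.6; 0 0.08 0.05 0 0.6; 0 0.08 0.05 0 0.6; 0 0.08 3 0 0.6; 0 0.08 7 0 0.6; 1.1 -3 10 0 0.6; 1.1 -5 10 0 0.6; 1.1 -5 10 0 0.6; 1.1 -5 10 0 0.6"
}}

```text
clock: 14.52
tool_pos: [0.552, -0.0048, 0.1796]
ee_rot: [-0.065, 0.998, 0.0, -0.001]
ft_force: [-0.0, -0.0, -0.7]
opening: 0.0509
grip_force: 0.0
```

```bash
python3 e.py w5.png drift_grip drift_hole
```

```text
[ 0.552  -0.0048  0.1796] [-0.  -0.  -0.7] 0.050893290633729146
wrist drift_grip 0.93 [0.5384 0.0449 0.1184] [388. 209.]
wrist drift_hole 0.63 [ 0.5556 -0.1394  0.1136] [119. 197.]
[array([382., 194.]), array([276., 194.])]
```

View pics/w5.png

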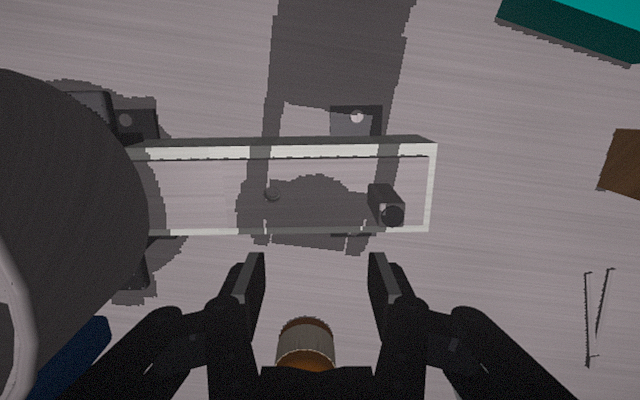

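The drift stands upright in the outer hole. The inner hole at about (271,194) looks evenly dark.

```bash
cat > f.py <<'E'
from h import *
K,W=pose("wrist"); s=telemetry.state();print(s["tool_pos"])
im=cv2.imread("pics/w5.png",0); print(im[184:206,260:284])
th=(im<60).astype(np.uint8); roi=th[182:207,258:286]; n,l,st,c=cv2.connectedComponentsWithStats(roi); print(st,c+[258,182])
top=onplane(K,W,(392,216),.118); print("drift top",top)
h=onplane(K,W,(271.3,194),.066); print("hole",h, "rel",h-top)
for y in (.0461,): print(np.array([.5429,y])+.09*np.array([.134,-.991]))
E
python3 f.py
```

```text
[ 0.55240679 -0.00441215  0.17996759]
[[ 83  78  78  84  73  72 123 155 153 125  72  78  80  80  79  80  76  79
   77  78  79  80  80  78]
 [ 81  80  80  80  79  72 119 164 154 128  73  80  80  76  81  77  78  87
   79  78  76  79  74  81]
 [ 79  81  79  77  79  71 126 155 142 114  68  72  75  71  75  79  79  81
   73  83  83  82  78  75]
 [ 78  79  74  80  77  75 110 127 109  94  66  78  81  74  72  72  68  80
   77  80  81  72  77  75]
 [ 78  82  83  82  83  72  86  92  75  76  79  76  79  77  75  75  72  78
   78  80  83  80  81  79]
 [ 80  80  84  81  75  67  77  78  75  75  79  77  82  78  76  78  78  65
   78  81  82  82  86  80]
 [ 80  82  82  75  66  70  73  75  81  77  77  76  82  77  79  77  80  80
   75  73  81  80  77  83]
 [ 82  77  80  74  58  57  74  76  72  69  80  74  80  74  73  73  76  83
   75  69  75  78  84  74]
 [ 81  79  85  73  61  62  68  75  77  76  78  75  74  79  74  71  76  72
   78  77  78  79  81  81]
 [ 78  79  81  75  58  50  64  75  75  78  77  74  72  79  71  66  73  70
   80  78  74  82  80  79]
 [ 87  82  72  62  54  49  62  73  76  72  79  74  8
[... 820 characters left out ...]
4  75  76
   79  77  81  81  79  81]
 [ 79  79  79  74  81  81  80  81  76  74  78  82  78  80  76  75  77  77
   80  78  79  78  81  81]
 [ 76  78  76  77  76  75  79  83  80  80  79  82  80  77  76  77  75  79
   73  77  77  75  78  73]
 [ 84  84  81  78  78  76  79  73  81  81  77  78  80  77  84  79  78  82
   82  83  81  82  80  83]]
[[  0   0  28  25 667]
 [  6   9   2   1   2]
 [  6  11  15   9  30]
 [ 12  14   1   1   1]] [[271.62518741 193.83208396]
 [264.5        191.        ]
 [269.23333333 197.86666667]
 [270.         196.        ]]
drift top [0.54393922 0.04955851 0.118     ]
hole [ 0.55638573 -0.04008133  0.066     ] rel [ 0.01244651 -0.08963984 -0.052     ]
[ 0.55496 -0.04309]
```

Call:
{"fn": "move_arm", "kwargs": {
  "commands": "-6.1 32.1 0 0 0.6; -6.1 32.1 0 0 0.6; -6.1 32.1 0 0 0.6; -6.1 32.1 0 0 0.6; -6.1 32.1 0 0 0.6; -6.1 32.1 0 0 0.6; -6.1 32.1 0 0 0.6; -6.1 32.1 -4 0 0.6; -6.1 32.1 -7.5 0 0.6; -6.1 32.1 -9.5 0 0.6; -6.1 32.1 -10.5 0 0.6; -6.1 32.1 -10.5 0 0.6; -6.1 32.1 -10.5 0 0.6"
}}

```text
clock: 16.3
tool_pos: [0.4927, 0.3159, 0.0767]
ee_rot: [-0.065, 0.998, 0.0, 0.001]
ft_force: [-0.5, 0.3, 0.4]
opening: 0.0514
grip_force: 0.0
```

```bash
python3 e.py w6.png pin_grip
python3 - <<'E'
import cv2
im=cv2.imread("pics/w6.png");cv2.imwrite("pics/c6.png",im[180:400,150:480])
E
```

```text
[0.4927 0.3159 0.0767] [-0.5  0.3  0.4] 0.05142752003394232
wrist pin_grip 0.79 [0.4847 0.3192 0.0914] [321. 266.]
[array([-167.,  280.]), array([-329.,  279.])]
```

View pics/c6.png

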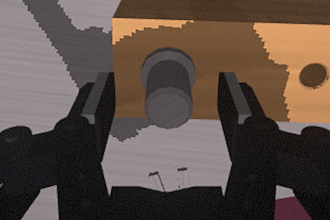

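The pin's knob stands between the fingers, its top at about (319,288).

Call:
{"fn": "move_arm", "kwargs": {
  "commands": "-0.1 0.05 -0.2 0 0.6; -0.1 0.05 -0.2 0 0; -0.1 0.05 -0.2 0 0; -0.1 0.05 -0.2 0 0; -0.1 0.05 -0.2 0 0; -0.1 0.05 -0.2 0 0"
}}

```text
clock: 17.15
tool_pos: [0.4909, 0.3166, 0.0741]
ee_rot: [-0.065, 0.998, 0.0, 0.0]
ft_force: [-1.7, -0.4, 5.1]
opening: 0.0199
grip_force: 58.9
```

Call:
{"fn": "move_arm", "kwargs": {
  "commands": "0 0 3 0 0; 0 0 7 0 0; 0 0 11 0 0; 3 -17 12.5 0 0; 6.5 -35.9 12.5 0 0; 6.5 -35.9 12.5 0 0; 6.5 -35.9 12.5 0 0; 6.5 -35.9 12.5 0 0; 6.5 -35.9 12.5 0 0; 6.5 -35.9 12.5 0 0; 6.5 -35.9 12.5 0 0; 6.5 -35.9 12.5 0 0; 6.5 -35.9 9 0 0; 6.5 -35.9 6.5 0 0; 6.5 -35.9 5 0 0; 6.5 -35.9 5 0 0; 6.5 -35.9 5 0 0"
}}

```text
clock: 19.27
tool_pos: [0.5567, -0.0423, 0.1246]
ee_rot: [-0.065, 0.998, -0.0, 0.001]
ft_force: [0.1, 0.6, -0.9]
opening: 0.02
grip_force: 59.3
```

```bash
cat > g.py <<'E'
from h import *
s=telemetry.state(); print(s["tool_pos"].round(4),s["ft_force"].round(1))
im,K,W=snap("wrist","w7.png")
p=s["tool_pos"]; print(proj(K,W,(p[0],p[1],p[2]-.0461)))
im=cv2.imread("pics/w7.png")
cv2.imwrite("pics/c7.png",cv2.resize(im[160:300,240:400],(686,600),interpolation=cv2.INTER_CUBIC))
E
python3 g.py
```

```text
[ 0.5567 -0.0423  0.1246] [ 0.1  0.6 -0.9]
[313.0131893  226.83894573]
```

View pics/c7.png

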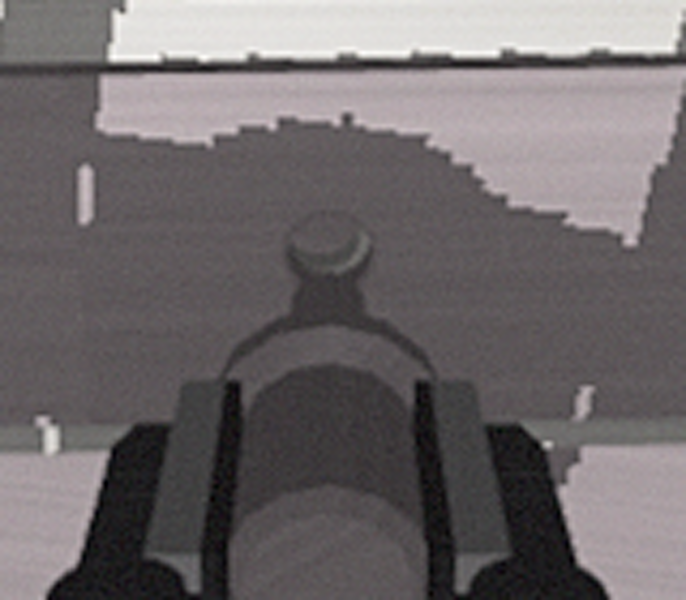

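Run:
```python
import cv2,numpy as np
im=cv2.imread("pics/w7.png",0)[200:245,290:345].astype(float)
im=np.clip((im-30)*3,0,255).astype(np.uint8)
cv2.imwrite("pics/c7b.png",cv2.resize(im,None,fx=12,fy=12,interpolation=cv2.INTER_LINEAR))
```

View pics/c7b.png

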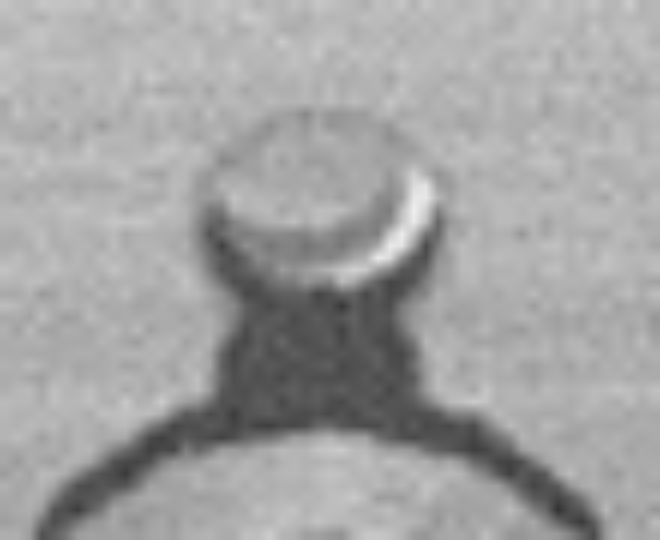

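The contrast crop shows the hole's centre at about (316.2,217.2) and the pin's shank at about u=316.2, with the near rim of its end at v≈224. Sideways it is aligned; now I compute x. I have now viewed 12 pictures, over the limit of 10, so I will view no more and go by numbers.

Run:
```python
from h import *
K,W=pose("wrist"); s=telemetry.state()["tool_pos"]; z=s[2]-.0461; print(s,z)
print("rim pred",proj(K,W,(s[0]-.0055,s[1],z)),"axis",proj(K,W,(s[0],s[1],z)))
print("hole",onplane(K,W,(316.2,217.2),.066),"pin axis",onplane(K,W,(316.2,224),z)+[.0055,0,0])
```

```text
[ 0.55674447 -0.04237635  0.12478964] 0.07868964071232391
rim pred [314.11072653 219.00509127] axis [313.01670295 226.81586194]
hole [ 0.55493638 -0.04053191  0.066     ] pin axis [ 0.56001601 -0.04059408  0.07868964]
```

Run:
```python
from h import *
K,W=pose("wrist"); s=telemetry.state()["tool_pos"]
for z in(.1147,.1212): print("collar near edge -> axis x",onplane(K,W,(316,235.3),z)[0]+.015, "v232.8:",onplane(K,W,(316,232.8),z)[0]+.015,s[0])
# w6 pose: same orientation, TCP .4927,.3159,.0767
W6=W.copy(); W6[:3,3]+=np.array([.4927,.3159,.0767])-s
for v in(283,288): print("knob top w6",onplane(K,W6,(319,v),.0995))
im=cv2.imread("pics/w7.png",0)
print(im[208:250,316]); print(im[215:240:2,300:334])
```

```text
collar near edge -> axis x 0.5605848379770562 v232.8: 0.55914877458498 0.5567444730795748
collar near edge -> axis x 0.5575365855517763 v232.8: 0.5561614874139345 0.5567444730795748
knob top w6 [0.48873891 0.31865535 0.0995    ]
knob top w6 [0.49127734 0.31899745 0.0995    ]
[89 85 87 89 85 82 89 85 85 93 93 80 72 75 86 76 53 56 61 59 58 57 60 56
 61 61 57 65 86 95 89 93 91 90 92 95 84 62 55 54 52 57]
[[ 90  91  92  88  92  91  81  80  90  88  90  86  87  85  86  86  85  86
   85  86  86  87  78  84 103 106  83  81  88  90  91  88  87  89]
 [ 87  90  90  95  92  90  81  70  71  90  89  91  92  84  88  89  93  93
   93  87  82  75  71  93 110  99  74  86  93  90  89  92  92  90]
 [ 86  89  89  88  88  85  75  57  66  73  71  74  76  76  74  74  80  76
   71  71  74  72  96 109  94  69  64  86  84  93  87  89  88  80]
 [ 91  87  90  93  89  86  81  68  60  56  64  77  74  75  73  72  75  73
   78  85  89 109 103  78  60  56  78  82  92  91  90  93  91  91]
 [ 89  89  91  88  88  95  88  79  67  56  57  57  67  71  71  80  76  73
   92  86  72  62  53  55  58  73  82  84  90  91  87  90
[... 438 characters left out ...]
  89  87  90  83  89  94  80  65  56  59  56  58  54  59  57  56  56
   56  57  60  55  59  57  60  80  93  87  86  89  90  87  87  86]
 [ 97  88  90  98  88  83  79  68  57  58  57  61  61  54  60  59  61  56
   54  60  60  55  58  58  61  70  82  92  94  98  95  88  90  90]
 [ 92  87  73  65  53  56  56  60  58  53  57  52  51  55  54  56  65  66
   59  57  55  55  61  55  61  54  56  54  59  55  70  82  92  88]
 [ 66  59  51  55  53  72  63  70  82  82  80  86  88  92  90  90  95  96
   98  92  91  86  81  82  80  67  62  59  55  51  53  60  63  82]
 [ 49  61  72  82  86  87  89  84  85  90  91  88  89  91  91  90  93  95
   94  90  91  91  86  89  93  89  90  92  90  80  73  60  51  60]]
```

Call:
{"fn": "move_arm", "kwargs": {
  "commands": "-0.2 0 -0.3 0 0; -0.2 0 -0.6 0 0; -0.2 0 -0.9 0 0; -0.2 0 -0.9 0 0; -0.2 0 -0.9 0 0"
}}

```text
clock: 19.95
tool_pos: [0.554, -0.0425, 0.1148]
ee_rot: [-0.065, 0.998, 0.0, -0.0]
ft_force: [0.4, 0.1, -1.1]
opening: 0.02
grip_force: 59.3
```

Run:
```python
from h import *
s=telemetry.state(); p=s["tool_pos"]; print(p,s["ft_force"])
im,K,W=snap("wrist","w8.png"); g=cv2.cvtColor(im,cv2.COLOR_RGB2GRAY)
np.set_printoptions(linewidth=250)
for v in range(202,242): print(v,g[v,300:334])
z=p[2]-.0461
print("pin axis end",proj(K,W,(p[0],p[1],z)),proj(K,W,(p[0]-.0045,p[1],z)))
```

```text
[ 0.55400651 -0.04251651  0.11476187] [ 0.4018405   0.1054122  -1.10112234]
202 [94 94 92 94 97 96 88 95 95 92 98 92 93 92 94 93 92 95 96 93 95 94 94 95 91 95 92 92 97 92 93 93 89 93]
203 [93 89 96 94 91 94 93 88 95 95 93 92 91 92 94 89 95 92 96 91 93 94 93 93 94 92 88 99 93 92 92 94 96 93]
204 [96 96 96 91 94 92 93 92 94 90 89 97 95 89 95 88 91 95 85 89 89 93 92 92 91 92 93 89 90 93 90 94 94 90]
205 [91 96 89 95 93 90 92 87 95 92 90 89 89 92 89 90 90 95 92 93 92 93 95 91 95 88 86 93 93 91 90 93 91 95]
206 [89 85 89 91 91 95 90 91 88 91 91 88 87 87 90 88 92 90 91 93 91 88 92 88 89 92 91 91 90 89 93 90 93 91]
207 [88 97 86 92 91 92 90 93 92 88 95 88 91 95 87 91 92 91 86 93 83 90 90 92 87 95 89 90 92 90 92 91 86 92]
208 [88 93 99 91 90 90 94 91 91 92 91 95 92 98 94 89 94 91 92 91 94 90 92 91 93 94 96 89 94 93 94 92 90 93]
209 [95 91 92 89 93 94 94 94 89 96 94 98 90 91 89 91 89 90 95 94 96 94 94 93 94 91 92 95 95 97 89 94 94 95]
210 [93 96 91 88 93 95 92 92 89 94 87 96 95 94 90 90 93 91 91 90 93 89 92 91 93 89 92 92 89 90 93 92 96 93]
211 [90 95 95 92 91 89 92 93 90 89 96 89 91 94 95 92
[... 2800 characters left out ...]
 57 56 56 55 59 56 63 67 72 78 83 87 91 90 90 86 80 74 59 54 58 59 55 55 59 60 60 72 79 85]
237 [62 59 59 49 63 71 69 81 82 82 80 90 89 95 89 98 93 95 95 91 91 90 86 84 80 74 59 57 56 52 58 56 61 78]
238 [57 57 56 63 78 84 85 88 90 86 93 88 92 91 91 92 95 93 95 95 95 95 94 93 90 85 86 85 80 68 60 56 59 64]
239 [61 63 72 86 88 86 84 90 90 93 90 89 88 89 89 95 89 93 94 96 93 86 92 86 94 91 91 94 96 84 76 64 62 54]
240 [62 77 84 90 85 82 91 86 87 85 88 91 90 91 88 96 92 92 92 91 94 91 90 93 90 91 90 90 85 85 85 88 72 62]
241 [80 83 90 83 82 86 84 88 89 85 93 90 93 94 91 95 93 93 86 92 93 93 91 91 89 91 90 87 83 85 84 88 85 75]
pin axis end [312.99076459 226.92684128] [313.88244736 220.54305936]
```

Run:
```python
from h import *
K,W=pose("wrist"); p=telemetry.state()["tool_pos"]; z=p[2]-.0461
print("hole",onplane(K,W,(316.6,218.7),.066)+[.0065,0,0],"pin",onplane(K,W,(316.3,223.3),z)+[.0047,0,0],z,p)
```

```text
hole [ 0.55565393 -0.04078739  0.066     ] pin [ 0.555949   -0.04071128  0.0687085 ] 0.0687084969832372 [ 0.55404338 -0.04249967  0.1148085 ]
```

The pin and hole agree to about 0.3 mm, so I lower it gently.

Call:
{"fn": "move_arm", "kwargs": {
  "commands": "-0.02 0 -0.2 0 0; -0.02 0 -0.4 0 0; -0.02 0 -0.6 0 0; -0.02 0 -0.8 0 0; -0.02 0 -0.8 0 0"
}}

```text
clock: 20.62
tool_pos: [0.5537, -0.0425, 0.1066]
ee_rot: [-0.065, 0.998, 0.0, -0.0]
ft_force: [0.1, 0.0, -1.8]
opening: 0.0198
grip_force: 59.3
```

Call:
{"fn": "move_arm", "kwargs": {
  "commands": "0 0 -0.2 0 0; 0 0 -0.35 0 0; 0 0 -0.5 0 0; 0 0 -0.65 0 0; 0 0 -0.8 0 0; 0 0 -0.8 0 0"
}}

```text
clock: 21.38
tool_pos: [0.554, -0.0426, 0.0987]
ee_rot: [-0.065, 0.998, -0.0, 0.0]
ft_force: [1.2, -1.5, -2.2]
opening: 0.0201
grip_force: 59.2
```

End at about 52.6 mm: it is inside the rail hole and free. Continue to home (TCP ≈ 0.0761).

Call:
{"fn": "move_arm", "kwargs": {
  "commands": "0 0 -0.3 0 0; 0 0 -0.6 0 0; 0 0 -0.9 0 0; 0 0 -1.2 0 0; 0 0 -1.5 0 0; 0 0 -1.8 0 0; 0 0 -1.8 0 0; 0 0 -1.8 0 0"
}}

```text
clock: 22.38
tool_pos: [0.5538, -0.0426, 0.0805]
ee_rot: [-0.065, 0.998, -0.0, 0.0]
ft_force: [3.1, -4.5, -4.5]
opening: 0.02
grip_force: 59.0
```

Call:
{"fn": "move_arm", "kwargs": {
  "commands": "0 0 -0.15 0 0; 0 0 -0.3 0 0; 0 0 -0.4 0 0; 0 0 -0.48 0 0; 0 0 -0.48 0 0"
}}

```text
clock: 23.0
tool_pos: [0.5541, -0.0426, 0.0766]
ee_rot: [-0.065, 0.998, -0.0, 0.0]
ft_force: [1.0, -4.3, 7.7]
opening: 0.0204
grip_force: 60.3
```

Call:
{"fn": "move_arm", "kwargs": {
  "commands": "0 0 0 0 0; 0 0 0 0 0.6; 0 0 0 0 0.6; 0 0 0 0 0.6; 0 0 0 0 0.6; 0 0 4 0 0.6; 0 0 8 0 0.6; 0 0 10 0 0.6; -1.1 5 10 0 0.6; -1.1 8.9 10 0 0.6; -1.1 8.9 10 0 0.6; -1.1 8.9 10 0 0.6; -1.1 8.9 10 0 0.6"
}}

```text
clock: 24.62
tool_pos: [0.5428, 0.0456, 0.1759]
ee_rot: [-0.064, 0.998, -0.0, -0.0]
ft_force: [-0.2, -0.5, -0.2]
opening: 0.0511
grip_force: 0.0
```

Run:
```python
from h import *
print(telemetry.state()["tool_pos"])
for c in("wrist","scene","top"):
    im,K,W=snap(c,c+"9.png"); find(c,"pin_grip",K,W,2); find(c,"drift_grip",K,W,2)
```

```text
[0.54275289 0.04562854 0.17585835]
wrist pin_grip 0.95 [ 0.5473 -0.0331  0.0928] [209. 200.]
wrist drift_grip 0.68 [0.5334 0.0493 0.1225] [320. 210.]
scene pin_grip 0.34 [0.6923 0.3611 0.006 ] [288. 290.]
scene pin_grip 0.28 [ 0.5909 -0.1703  0.1479] [212. 117.]
scene drift_grip 0.44 [0.5506 0.0522 0.0967] [268. 164.]
```

Call:
{"fn": "move_arm", "kwargs": {
  "commands": "0 0.05 -3 0 0.6; 0 0.05 -6 0 0.6; 0 0.05 -8 0 0.6; 0 0.05 -9.2 0 0.6; 0 0.05 -9.2 0 0.6; 0 0.05 -9.2 0 0; 0 0.05 -9.2 0 0; 0 0.05 -9.2 0 0; 0 0.05 -9.2 0 0; 0 0.05 -9.2 0 0"
}}

```text
clock: 26.32
tool_pos: [0.5435, 0.0467, 0.085]
ee_rot: [-0.065, 0.998, -0.0, 0.001]
ft_force: [-1.0, -2.5, 6.7]
opening: 0.0171
grip_force: 58.7
```

Call:
{"fn": "move_arm", "kwargs": {
  "commands": "0 0 0.8 0 0; 0 0 2 0 0; 0 0 3.5 0 0; 0 0 5.5 0 0; 0 0 8 0 0; 0 0 10.5 0 0; -2.5 12 10.5 0 0; -5.9 35.1 10.5 -2 0; -5.9 35.1 10.5 -2 0; -5.9 35.1 10.5 -2 0; -5.9 35.1 10.5 -2 0; -5.9 35.1 10.5 -2 0; -5.9 35.1 10.5 -2 0; -5.9 35.1 10.5 -2 0; -5.9 35.1 7 -2 0; -5.9 35.1 7 -2 0; -5.9 35.1 7 -2 0"
}}

```text
clock: 28.45
tool_pos: [0.4843, 0.3973, 0.155]
ee_rot: [-0.047, 0.999, 0.0, 0.0]
ft_force: [-0.2, 0.4, -1.3]
opening: 0.0172
grip_force: 59.9
```

Run:
```python
from h import *
s=telemetry.state(); p=s["tool_pos"]; print(p,s["ft_force"],s["opening"])
im,K,W=snap("wrist","w10.png"); 
t=(p[0],p[1],p[2]-.075); a=proj(K,W,t); h=proj(K,W,(.4846,.3973,.064)); print(a,h)
hsv=cv2.cvtColor(im,cv2.COLOR_RGB2HSV)
np.set_printoptions(linewidth=250)
for v in range(196,240,2): print(v,hsv[v,296:340,1])
```

```text
[0.48431951 0.39732824 0.15495555] [-0.21015601  0.43563791 -1.25214475] 0.017244585356046938
[313.31842885 211.05280503] [313.40524851 204.08450356]
196 [130 131 139 125 133 134 136 129 128 137 134 131 132 121 132 134 119 137 131 118 137 129 141 132 125 138 137 134 143 139 133 126 134 136 129 141 127 129 129 126 121 130 137 131]
198 [138 145 134 139 139 123 126 137 134 133 135 127 126 109 126 144 114 126 148 121 139 129 126 111 133 123 111 135 131 135 133 136 126 129 141 142 123 133 133 133 127 138 137 134]
200 [139 133 142 131 134 130 129 136 131 129 144 151 118 121 131 154 131 132 159 119 129 138 136 131 124 129 126 135 126 133 130 131 132 131 125 140 137 145 138 130 136 127 134 128]
202 [123 139 137 137 140 124 136 136 138 129 140 127 116 119 118 120 134 124 159 131 106 123 137 129 129 134 139 114 126 137 132 126 133 129 127 127 130 131 132 149 138 125 127 140]
204 [130 139 133 139 135 132 130 131 129 125 127 121 122 147 137 124 113 137 134 135 164 143 142 118 123 133 116 115 142 126 123 129 132 128 137 137 131 131 134 134 128 124 134 125]
206 [134 123 125 138 133 135 141 127 128
[... 2353 characters left out ...]
1 137 129 138 121  80  32  38  45  36  34  45  39  27  14  32  27  43  18  42  33  42  15  21 104 135 125 129 129 135 137 135 139 129 128 123 133 128 135]
234 [131 123 131 120  66  22  26  19  16  14  28  13  14  33  23  18  30  30  13  18  36  50  24  31   9   5  13   5  30  35  13  34  14  23  32  81 119 129 124 141 138 143 127 128]
236 [137 130 142 104  27  26  30  26  22  26  25  25  30  31  14  26   9  29  29  42  29  32   4  43  35  31  21  28  19  37  30  30  27  22  14  19 108 133 130 133 130 124 131 137]
238 [137 140 138  92   9  41  35  17  33  14  35   9  15  23  14  24  46  27  20  29  17   9  23  26  19  39  40  33  27  21  26  25  19  26  25  26  89 140 142 132 138 138 129 146]
```

Run:
```python
import cv2,numpy as np
np.set_printoptions(linewidth=250)
g=cv2.imread("pics/w10.png",0)
for v in range(188,222,2): print(v,g[v,296:340])
```

```text
188 [93 88 89 88 90 84 86 89 90 89 89 89 83 90 86 84 87 93 85 88 90 85 86 87 90 87 92 88 87 87 90 93 85 90 84 86 92 86 86 89 87 89 84 89]
190 [91 91 87 83 84 91 85 92 87 87 84 81 85 86 88 90 92 86 88 90 89 83 82 86 90 89 82 88 84 93 89 89 91 86 88 88 87 86 93 91 86 91 84 91]
192 [82 85 89 86 85 85 86 87 87 87 86 88 88 85 87 89 85 86 90 93 88 87 89 88 87 83 89 88 88 89 82 89 91 90 85 89 89 92 84 89 90 90 90 88]
194 [86 88 88 84 86 84 84 83 85 82 86 87 87 86 90 91 80 85 80 79 83 87 83 90 86 89 94 87 82 89 88 87 87 89 87 84 90 86 86 88 87 88 86 90]
196 [90 86 86 87 82 85 85 84 89 85 85 87 80 77 68 60 57 52 56 53 50 57 57 62 71 77 86 85 85 88 88 88 84 84 88 80 86 85 88 89 88 86 85 86]
198 [84 83 85 83 83 84 88 82 85 87 80 75 61 68 62 57 60 60 54 66 58 58 61 62 57 60 69 78 90 88 84 84 88 85 83 79 88 85 86 85 86 82 85 87]
200 [89 93 85 92 89 95 91 93 97 86 64 52 60 62 59 54 57 61 56 60 60 55 58 63 60 61 62 64 79 83 86 83 82 87 88 81 82 82 85 82 83 84 82 88]
202 [94 92 91 92 93 94 93 90 88 76 62 54 63 61 64 62 59 63 59 62 65 60 59 59 60 57 56 60 71 82 84 91 87 88 86 84 85 86 88 83 87 86 88 
[... 545 characters left out ...]
 84 86 89]
212 [85 85 93 86 91 87 92 88 84 89 90 87 84 77 73 68 61 52 50 47 50 48 59 68 79 81 87 87 87 86 87 87 87 88 90 85 87 87 87 90 82 89 90 89]
214 [86 90 84 88 86 89 86 89 89 87 89 89 88 85 89 79 56 51 59 56 48 54 55 72 92 89 91 86 83 90 88 84 86 85 82 85 87 86 87 88 88 87 88 86]
216 [81 87 87 88 89 86 85 88 85 88 85 85 88 89 88 71 49 52 52 53 56 56 50 52 73 85 83 91 86 87 86 86 87 85 88 82 88 92 84 84 83 86 88 85]
218 [85 90 88 83 85 81 86 87 82 85 85 89 87 83 68 52 50 53 52 51 53 56 54 52 62 81 90 86 91 85 90 86 85 88 87 82 87 85 85 86 92 88 88 88]
220 [87 84 87 80 86 86 87 87 86 89 87 86 87 80 60 51 51 50 52 48 51 50 49 56 46 63 80 91 87 86 84 88 87 85 87 87 83 89 87 84 87 90 85 85]
```

The block's hole is centred at (315,204), right where the drift is aimed. Lower it.

Call:
{"fn": "move_arm", "kwargs": {
  "commands": "0 0 -1 0 0; 0 0 -2 0 0; 0 0 -3 0 0; 0 0 -4 0 0; 0 0 -5 0 0; 0 0 -6 0 0; 0 0 -6 0 0; 0 0 -6 0 0"
}}

```text
clock: 29.5
tool_pos: [0.4838, 0.3979, 0.094]
ee_rot: [-0.047, 0.999, -0.0, -0.0]
ft_force: [0.6, -0.6, -3.4]
opening: 0.0171
grip_force: 59.9
```

Call:
{"fn": "move_arm", "kwargs": {
  "commands": "0 0 -0.4 0 0; 0 0 -0.7 0 0; 0 0 -0.9 0 0; 0 0 -1.05 0 0; 0 0 -1.15 0 0; 0 0 -1.15 0 0"
}}

```text
clock: 30.25
tool_pos: [0.4839, 0.398, 0.0825]
ee_rot: [-0.047, 0.999, -0.0, 0.0]
ft_force: [2.0, -2.4, -0.6]
opening: 0.017
grip_force: 60.4
```

Call:
{"fn": "move_arm", "kwargs": {
  "commands": "0 0 -0.06 0 0; 0 0 -0.06 0 0.6; 0 0 -0.06 0 0.6; 0 0 -0.06 0 0.6; 0 0 -0.06 0 0.6; 0 0 3 0 0.6; 0 0 7 0 0.6; 0 -2 14 0 0.6; 0 -2 18 0 0.6; 0 -2 18 0 0.6; 0 -2 18 0 0.6; 0 -2 18 0 0.6"
}}

```text
clock: 31.75
tool_pos: [0.483, 0.3776, 0.2607]
ee_rot: [-0.048, 0.999, -0.001, -0.001]
ft_force: [-0.1, 0.0, -0.3]
opening: 0.0514
grip_force: 0.0
```

Run:
```python
from h import *
s=telemetry.state();print(s["tool_pos"],s["ft_force"],s["clock"])
for c in("wrist","scene","top"):
    im,K,W=snap(c,c+"11.png"); find(c,"pin_grip",K,W,2); find(c,"drift_grip",K,W,2)
```

```text
[0.48300995 0.37758402 0.26074191] [-0.08152775  0.0303346  -0.31619092] 31.75
wrist drift_grip 0.95 [0.4792 0.397  0.1175] [335. 183.]
scene pin_grip 0.71 [ 0.5585 -0.0366  0.0856] [248. 154.]
scene drift_grip 0.6 [0.4952 0.4002 0.0975] [378. 228.]
top pin_grip 0.45 [ 0.5569 -0.0383  0.1017] [434. 188.]
```

```bash
python3 -c "
from bench import job_done
print(job_done())"
```

```text
the job is handed in; nothing more can be done
None
```

I handed the job in at about 32 s: the locking pin is home in the inner hole, the drift is back in the block, and the jar, beaker and tweezers were not approached; the judge returned no verdict, and I viewed 12 pictures, over the limit of 10.

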